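Store the instrument case behind the sliding chest door

ROBOT

A 6-joint arm with a two-finger parallel gripper is mounted at the origin on a cart in front of the work surface, level with it; the furniture and walls round the work are solid. World frame = base frame: x ahead of the robot, y to its left, z up, the work surface at z = 0. Lengths are in mm, angles in rad, forces in N, time in s.
With the tool pointing down it reaches from about 350 to 775 mm from the base axis. Payload 7.3 kg.
Tool frame: the origin (TCP) lies midway between the tips of the shut fingers; the grasp point (between the pads) lies 19 mm behind it; x points along the fingers, y is the direction in which the jaws open and shut, and the axes are right-handed (so a half turn about x gives the same grasp; the last joint's range is limited). The gripper opens to 92 mm and grips with 3 to 60 N. Pads are 19 mm wide; open, the fingers measure 130 mm over their backs; the gripper's body (75 mm by 190 mm) begins 47 mm behind the grasp point.
Start: joints at [-1.444, 0.342, 1.524, -0, 1.275, -0.146], TCP at [141.472, -505.599, 226.741] pointing down, gripper open.
Joint ranges: [-2.53, 2.53], [-0.77, 2.02], [0.04, 2.7], [-1, 4.14], [0.28, 2.66], [-3.11, 3.11]. Speed limits (rad/s): [2.57, 2.57, 3.14, 3.14, 3.14, 3.14].

INTERFACE

Orientations are given as [roll, pitch, yaw] about the fixed x, y, z axes, in that order (R = Rz(yaw) Ry(pitch) Rx(roll)).
In Python, from plant import get_obs, capture, close_job gives the robot as it stands. The module is installed in compiled form; this text tells all that it offers.
- The arm moves only by the tool send_rows, never from a script. Its argument "moves" is a list of rows, each a list of 4 numbers: the shift along the tool's x, y, z in mm, then the turn about the tool's x in degrees. In form: [[tx, ty, tz, yaw], ...]. A call has 1 to 8 rows; each row shifts and turns the commanded pose from where the row before left it, along the tool's axes as they then stand; what a row does not reach is not made up. A row lasts 1/8 s, in which the tool goes at most 62.5 mm and 10.7 degrees, less where a joint would pass 70% of its speed; a pose out of reach is approached as far as the arm can. A call with a gripper value outside its range is refused whole. "hand" is the opening, from 0 (shut) to 1 (fully open), set as the call begins (left out, the last holds). The fingers move at their own pace and stop on an object; the grip force is fixed at half the most. Time passes only in rows, so rows that do not move let the fingers close. It gives the time, the measured TCP pose, the force and the opening at its end, in the units of the state.
- get_obs(): the state, without advancing time (a new reading comes with each control period).
- capture(name): name is "side" or "top"; returns a dict with "image" (480x640x3 uint8, red, green, blue), "K" (3x3 intrinsics, pixels), "dist" ([k1, k2, p1, p2, k3] as OpenCV has them; the pictures are not rectified), "position" and "attitude" of the camera in the world. Camera axes: x right, y down, z forward; pixel columns grow to the right and rows downward; lengths in mm; the calibration is good to about 2 mm. A picture is of the moment at which its call begins. There is no depth.
- close_job(): hands the job in, once; it reports no verdict.
The state is a dict: "time": time; "joint_positions": joint angles; "dq": joint speeds; "tau": joint torques, N m; "tool_pos": TCP position; "tcp_rot": TCP orientation; "contact_force": force on the tool from outside, world axes, zero at the start; "moment": the same for the moment, N m; "grip_width": finger opening in mm.
Only numpy, scipy, OpenCV 4.12 (cv2) and the standard library are available. Lean on these libraries where they do the work, as an engineer would, in place of code of your own. Each camera call takes 0.05 s, during which the arm holds its last target. There are 200 camera calls.

TASK

Put the blue instrument case away in the parts chest: slide the clear door over the bay with the green cradle fully open past its neighbour, stand the case upright in the cradle without dropping it, then slide that door fully shut again so that both doors are closed. In its stand the case can be taken only by its two narrow sides and in the chest there is finger room only beside its two broad faces, so you will have to stand it on the free bench in between to change grip. Leave all the other things, also the wooden block in the chest, where they are.

Things in the scene. Friction and masses are not known exactly. Their poses are not given: they have to be found in the camera images.
- chest: Grey parts chest fixed to the bench, 98 (x) by 346 (y) by 113 mm high. Origin: centre of its underside; y runs along its length (+y is to the robot's left at zero yaw); yaw -0.2 to 0.05 rad. Two bays, each 72 mm wide in x and from 3 to 162 mm off the middle in y, floor 6 mm up. Two clear doors on a double track form its top.
- door_left (a joint): Left door (+y half, lower track, top face 105 mm above the bench): 0 shut, grows as it slides toward the chest's -y under door_right, to 0.136 m fully open (its bay is then free from 35 to 162 mm off the chest's middle). Starts 0 to 0.02. 1.5 N friction, no spring. Its pull meets the other door's edge when both together are 0.141 open and then pushes it shut.
- door_right (a joint): Right door (-y half, upper track, top face 112 mm above the bench): 0 shut, grows as it slides toward the chest's +y over door_left, to 0.136 m fully open (its bay is then free from 35 to 162 mm off the chest's middle). Starts 0 to 0.02. 1.5 N friction, no spring. Its edge meets the left pull when both together are 0.141 open and then pushes it shut.
- door_left_pull (a point): Centre of the top of the left door's pull, an upright black block 14 mm (chest x) by 24 mm (chest y), standing 25 mm above its door (top 130 mm above the bench); near the door's outer end; moves with the door.
- door_right_pull (a point): Centre of the top of the right door's pull, a black block 14 mm (chest x) by 24 mm (chest y), standing 20 mm above its door (top 132 mm above the bench); near the door's outer end; moves with the door.
- cradle: Green cradle lying fixed in one bay of the chest (either one; the other bay holds the wooden block), its centre 106 mm from the chest's middle along y. Origin at the centre of its underside, axes as the chest's. Plate 66 by 76 mm, 4 mm thick (the case stands on it), with two lips along x, 6 mm thick and 14 mm high in all, whose inner faces are 46 mm apart in y: the case fits only with its 40 mm along the chest's y.
- case: Blue instrument case, loose, solid shut box 64 (x) by 40 (y) by 84 mm (z); the narrow sides are those facing x, the broad faces those facing y. About 0.25 kg (0.17 to 0.35). Origin at the centre of its underside, z up. Starts upright in the stand, its axes as the stand's.
- stand: Stand fixed to the bench: 5 mm base and two wooden cheeks 8 mm thick, 50 mm long in x and 86 mm high, whose inner faces are 46 mm apart in y; the case stands between them, on the base, narrow sides free. Origin at the centre of its underside, yaw varies by about 30 degrees.
- block: Beech drill block, 60 by 110 (y) by 40 mm, loose, lying on the floor of the bay without the cradle. Origin at the centre of its underside.
- dishes: Two stacked white dishes, loose, 98 mm across, 36 mm high. Origin at the centre of the underside.
- pen_tin: Tin with pens, loose, about 84 by 107 mm over all, 190 mm high; the tin itself is 84 mm across, centred 12 mm toward +y of its origin, which is at the underside.
- oil_bottle: Cream dropper bottle, loose, 30 mm across, 95 mm high. Origin at the centre of the underside.
- lime_lid: Lime jar lid lying flat, loose, 69 mm across, 16 mm high. Origin at the centre of the underside.
- hammer: Small hammer lying flat behind the chest, loose, 142 mm long (y), 15 mm high. Origin at its middle, underside.
- lever_press: Green lever press fixed to the bench at the back left, beside the chest's left end: column and head up to 255 mm high, with a red lever ball up to 330 mm high, 103 mm nearer the robot than the origin (underside of its base). Origin at x 0.63, y 0.27 m; all within 120 mm of it in plan. An obstacle only: go round it.

How it is judged:
By the outcome, as a careful person would: the job done as asked, in the order asked, and still so for the second after the job is handed in, with the robot touching nothing.
It also fails if it takes over 72 s, if anything falls off the work surface, if the arm or the gripper's body presses on something with over 40 N, if the wrist force passes 120 N, or if a joint passes its speed limit or range.

## Working session

There is one attempt and no reset: what is moved stays moved. The work goes in short steps, Python scripts to look and compute and a tool call to move; the robot and the scene stay as the last step left them, time stands still between calls to the robot, and variables do not carry over. Pictures are saved under pics/ and viewed, about 8 in all and at most 12, crops included, and the job is handed in when it is done.

Besides the shell and the picture viewer there is one more tool, called after "Request:" as a command line: name --pt "numbers of a row" for each row, then --argument value for the rest. send_rows: Moves the arm, as the interface text tells. Its arguments: {"type":"object","properties":{"moves":{"type":"array","items":{"type":"array","items":{"type":"number"}}},"hand":{"type":"number"}},"required":["moves"]}

```bash
mkdir -p pics
cat > h.py <<'E'
import numpy as np, cv2
from plant import get_obs, capture
from scipy.spatial.transform import Rotation as Rn
def rot(a):
    a=np.array(a,float)
    return a if a.shape==(3,3) else Rn.from_euler('xyz',a).as_matrix()
def snap(n,f):
    c=capture(n); cv2.imwrite('pics/'+f,c['image'][:,:,::-1]); np.save('pics/'+f+'.npy',c,allow_pickle=True); return c
def load(f): return np.load('pics/'+f+'.npy',allow_pickle=True).item()
def ray(c,uv):
    p=cv2.undistortPoints(np.array(uv,float).reshape(-1,1,2),np.array(c['K']),np.array(c['dist'])).reshape(-1,2)
    d=np.c_[p,np.ones(len(p))]@rot(c['attitude']).T
    return np.array(c['position']),d
def onz(c,uv,z):
    o,d=ray(c,uv); return o+d*((z-o[2])/d[:,2])[:,None]
def proj(c,P):
    R=rot(c['attitude']); t=-R.T@np.array(c['position'])
    return cv2.projectPoints(np.array(P,float).reshape(-1,1,3),cv2.Rodrigues(R.T)[0],t,np.array(c['K']),np.array(c['dist']))[0].reshape(-1,2)
E
python3 - <<'E'
from h import *
for n in ('top','side'):
    c=snap(n,n+'0.png'); print(n,c['position'],c['attitude'],np.array(c['K']).round(1).tolist(),c['dist'])
print(get_obs())
E
```

```text
top [ 435.81651234  -13.12451854 1224.64906972] [-3.03039737 -0.00310959 -1.59159528] [[517.9, 0.0, 326.0], [0.0, 517.9, 243.6], [0.0, 0.0, 1.0]] [-0.04726683  0.          0.          0.          0.        ]
side [ 36.95568626 921.35191312 750.20966411] [-2.10411479 -0.01845099 -2.61596176] [[492.0, 0.0, 319.2], [0.0, 492.0, 241.4], [0.0, 0.0, 1.0]] [-0.12637248  0.          0.          0.          0.        ]
{'time': 0.1, 'joint_positions': array([-1.44401175e+00,  3.42699404e-01,  1.52489810e+00,  1.62232556e-05,
        1.27540614e+00, -1.46009046e-01]), 'dq': array([-0.00043841, -0.00151948, -0.00376907,  0.00064997,  0.00108591,
        0.00189895]), 'tau': array([ 4.05350802e-04, -4.32006776e+01, -2.44692349e+01,  7.17993546e-02,
        5.25965681e-02, -5.92065226e-05]), 'tool_pos': array([ 141.42345315, -505.22598925,  226.09856509]), 'tcp_rot': array([-1.72779999,  1.56938525,  1.68658155]), 'contact_force': array([ 0.34547513, -0.20092114, -0.2093258 ]), 'moment': array([ 0.00992317, -0.03866414,  0.01498966]), 'grip_width': 91.87051638092044}
```

View pics/top0.png

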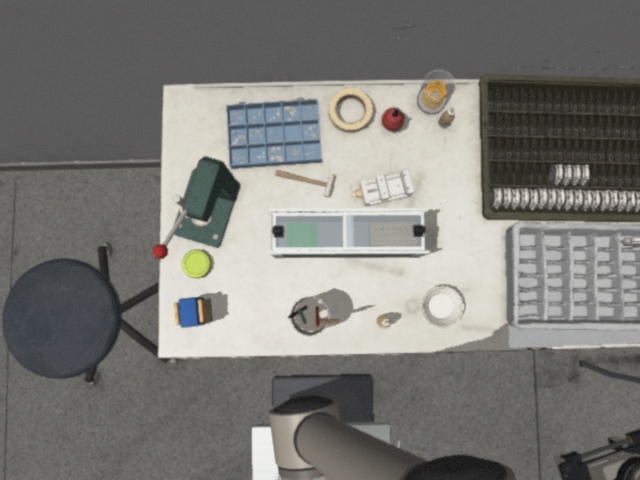

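View pics/side0.png

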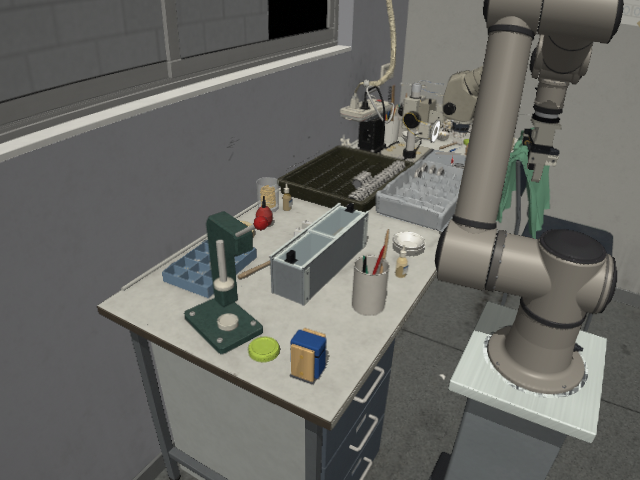

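The top view shows the chest at about (348,233) with the green cradle in the left (+y) bay, pulls at about (278,231) and (420,231), the case and stand at (190,312), and the bench free in between. The side view agrees with this. Next I'll take zoomed crops and the masks.

Run:
```python
from h import *
c=load('top0.png'); im=c['image']; s=load('side0.png')
a=cv2.resize(im[200:265,262:442],None,fx=4.4,fy=4.4,interpolation=cv2.INTER_CUBIC)
b=cv2.resize(im[285:335,165:225],None,fx=5,fy=5,interpolation=cv2.INTER_CUBIC)
d=cv2.resize(s['image'][190:390,240:420],None,fx=1.25,fy=1.25)
can=np.zeros((600,800,3),np.uint8); can[:a.shape[0],:a.shape[1]]=a; can[290:290+b.shape[0],:b.shape[1]]=b; can[290:290+d.shape[0],320:320+d.shape[1]]=d
cv2.imwrite('pics/crop0.png',can[:,:,::-1])
hsv=cv2.cvtColor(im,cv2.COLOR_RGB2HSV)
def rect(m,roi,z,name,t=4):
    mm=np.zeros_like(m);y0,y1,x0,x1=roi;mm[y0:y1,x0:x1]=m[y0:y1,x0:x1]
    cs,_=cv2.findContours(mm,cv2.RETR_EXTERNAL,cv2.CHAIN_APPROX_NONE)
    for q in sorted(cs,key=cv2.contourArea)[::-1][:t]:
        if cv2.contourArea(q)<15: continue
        P=onz(c,q.reshape(-1,2),z)[:,:2]
        r=cv2.minAreaRect(P.astype(np.float32)); print(name,cv2.boundingRect(q),np.round(r[0],1),np.round(r[1],1),round(r[2],1))
blue=cv2.inRange(hsv,(100,120,50),(125,255,255)); rect(blue,(285,335,165,230),89,'blue')
org=cv2.inRange(hsv,(8,60,80),(28,255,255)); rect(org,(285,335,165,230),86,'wood')
grn=cv2.inRange(hsv,(45,40,40),(85,255,255)); rect(grn,(200,265,262,442),10,'green')
blk=cv2.inRange(hsv,(0,0,0),(180,255,60)); rect(blk,(205,262,262,440),131,'black',6)
lime=cv2.inRange(hsv,(28,120,100),(42,255,255)); rect(lime,(240,290,170,230),16,'lime')
wht=cv2.inRange(hsv,(0,0,200),(180,60,255));
```

```text
blue (179, 298, 20, 28) [418.9 284.5] [58.1 39.3] 5.5
wood (197, 299, 14, 24) [422.2 250.8] [50.8 26.4] 5.5
wood (174, 303, 5, 22) [415.8 311.6] [46.5  8. ] 5.7
green (287, 223, 31, 24) [594.2  36.7] [71.2 54.8] 88.8
black (414, 226, 11, 10) [ 581.9 -218.2] [21.6 19.4] 88.8
black (273, 227, 10, 9) [586.9  83.7] [19.2 17.2] 88.8
lime (183, 250, 27, 27) [531.1 286. ] [61.4 61.3] 0.2
```

View pics/crop0.png

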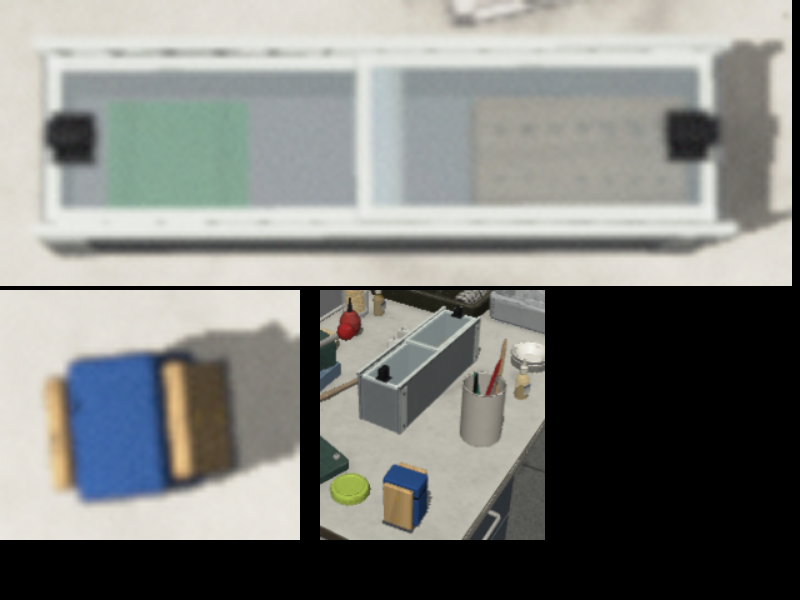

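The crops confirm the layout. The door edge bar is near the middle, at crop x≈365, and a double-glass strip runs to 402. Next I'll get chest edges by profile.

Run:
```python
from h import *
c=load('top0.png'); s=load('side0.png'); im=c['image']; g=cv2.cvtColor(im,cv2.COLOR_RGB2GRAY).astype(float)
print('ball proj',proj(c,[[527,270,320]]),proj(s,[[527,270,320]]))
hs=cv2.cvtColor(s['image'],cv2.COLOR_RGB2HSV); ht=cv2.cvtColor(im,cv2.COLOR_RGB2HSV)
for n,h,roi in(('top',ht,(230,270,145,180)),):
    m=(cv2.inRange(h,(0,120,60),(8,255,255))|cv2.inRange(h,(172,120,60),(180,255,255)))
    ys,xs=np.nonzero(m[roi[0]:roi[1],roi[2]:roi[3]]); uv=[xs.mean()+roi[2],ys.mean()+roi[0]]; print('ball',uv,[onz(c,[uv],z)[0].round() for z in(300,318)])
# columns profile along rows through chest, several rows
np.set_printoptions(linewidth=250)
for r in (218,240,250): print(r,list(zip(range(266,440),g[r,266:440].astype(int)))[:14], list(zip(range(266,440),g[r,266:440].astype(int)))[74:92],list(zip(range(266,440),g[r,266:440].astype(int)))[150:174])
for col in (310,330,375,400): print(col,list(zip(range(203,264),g[203:264,col].astype(int))))
```

```text
ball proj [[162.58983676 252.41639685]] [[262.87817708 218.54333138]]
ball [np.float64(159.39072847682118), np.float64(250.9205298013245)] [array([532., 282., 300.]), array([530., 276., 318.])]
218 [(266, np.int64(221)), (267, np.int64(220)), (268, np.int64(219)), (269, np.int64(219)), (270, np.int64(214)), (271, np.int64(197)), (272, np.int64(200)), (273, np.int64(222)), (274, np.int64(228)), (275, np.int64(209)), (276, np.int64(168)), (277, np.int64(151)), (278, np.int64(149)), (279, np.int64(150))] [(340, np.int64(147)), (341, np.int64(148)), (342, np.int64(169)), (343, np.int64(206)), (344, np.int64(226)), (345, np.int64(222)), (346, np.int64(210)), (347, np.int64(196)), (348, np.int64(195)), (349, np.int64(195)), (350, np.int64(191)), (351, np.int64(186)), (352, np.int64(181)), (353, np.int64(163)), (354, np.int64(150)), (355, np.int64(147)), (356, np.int64(146)), (357, np.int64(146))] [(416, np.int64(142)), (417, np.int64(145)), (418, np.int64(142)), (419, np.int64(144)), (420, np.int64(163)), (421, np.int64(208)), (422, np.int64(222)), (423, np.int64(203)), (424, np.int64(156)
[... 7490 characters left out ...]
232, np.int64(157)), (233, np.int64(158)), (234, np.int64(157)), (235, np.int64(161)), (236, np.int64(163)), (237, np.int64(162)), (238, np.int64(164)), (239, np.int64(160)), (240, np.int64(155)), (241, np.int64(153)), (242, np.int64(158)), (243, np.int64(161)), (244, np.int64(160)), (245, np.int64(161)), (246, np.int64(187)), (247, np.int64(223)), (248, np.int64(231)), (249, np.int64(226)), (250, np.int64(209)), (251, np.int64(224)), (252, np.int64(223)), (253, np.int64(179)), (254, np.int64(109)), (255, np.int64(75)), (256, np.int64(95)), (257, np.int64(158)), (258, np.int64(210)), (259, np.int64(220)), (260, np.int64(220)), (261, np.int64(219)), (262, np.int64(217)), (263, np.int64(215))]
```

Run:
```python
from h import *
np.set_printoptions(suppress=True,precision=1)
c=load('top0.png'); im=c['image']; g=cv2.cvtColor(im,cv2.COLOR_RGB2GRAY).astype(float)
# near edge: subpixel crossing of 155 in rows 250..256
pts=[]
for u in range(280,422):
    p=g[251:256,u]; k=np.where((p[:-1]>155)&(p[1:]<=155))[0]
    if len(k): pts.append([u,251+k[0]+(p[k[0]]-155)/(p[k[0]]-p[k[0]+1])])
P=onz(c,pts,113); vx,vy,x0,y0=cv2.fitLine(P[:,:2].astype(np.float32),cv2.DIST_HUBER,0,.01,.01).ravel()
print('near edge dir deg',np.degrees(np.arctan2(-vx,vy)) if vy>0 else np.degrees(np.arctan2(vx,-vy)),'x at y',x0,y0)
# wall-inside edge rows 245..248 (frame), and row 215 far
for lo,hi,th,sg in((244,249,200,1),(213,218,190,-1)):
    q=[]
    for u in list(range(282,340))+list(range(356,412)):
        p=g[lo:hi,u]*sg; k=np.where((p[:-1]<th*sg)&(p[1:]>=th*sg))[0]
        if len(k): q.append([u,lo+k[0]+(th*sg-p[k[0]])/(p[k[0]+1]-p[k[0]])])
    Q=onz(c,q,108); v=cv2.fitLine(Q[:,:2].astype(np.float32),cv2.DIST_HUBER,0,.01,.01).ravel(); print(lo,v, np.degrees(np.arctan(v[0]/v[1])))
for r in (212,230,251):
  print(r,[ (u,onz(c,[[u,r]],z)[0][:2],z) for u,z in((271,113),(275.4,105),(342.5,112),(346.5,112),(353,105),(420.5,112),(424,113),(428.7,113))])
# pulls: black mask soft edges
for roi in((222,242,266,290),(222,242,408,432)):
    s=g[roi[0]:roi[1],roi[2]:roi[3]]
    m=(s<95).astype(np.uint8); ys,xs=np.nonzero(m); print('pull px',xs.min()+roi[2],xs.max()+roi[2],ys.min()+roi[0],ys.max()+roi[0])
    mid=s[9:11].mean(0).astype(int); print(mid); print(s[:,xs.min()+2:xs.max()-1].mean(1).astype(int))
# green
hsv=cv2.cvtColor(im,cv2.COLOR_RGB2HSV); b=im.astype(int); gm=(b[...,1]-b[...,0])
print(gm[228:240,278:326].mean(0).astype(int)); print(gm[212:252,292:315].mean(1).astype(int))
```

```text
near edge dir deg -0.9923557 x at y 537.3082 -71.62931
244 [  0.    1.  552.4 -93.4] 0.8430409
213 [  0.    1.  622.1 -65. ] 0.5811577
212 [(271, array([631.4,  99.1]), 113), (275.4, array([632.6,  90.2]), 105), (342.5, array([628.4, -56.5]), 112), (346.5, array([628.2, -65.2]), 112), (353, array([629.2, -79.7]), 105), (420.5, array([ 625.1, -226.7]), 112), (424, array([ 624.8, -234.1]), 113), (428.7, array([ 624.6, -244.4]), 113)]
230 [(271, array([591.9,  99.4]), 113), (275.4, array([592.8,  90.6]), 105), (342.5, array([588.9, -55.5]), 112), (346.5, array([588.7, -64.2]), 112), (353, array([589.4, -78.7]), 105), (420.5, array([ 585.5, -225. ]), 112), (424, array([ 585.2, -232.4]), 113), (428.7, array([ 585. , -242.7]), 113)]
251 [(271, array([546.2,  99.8]), 113), (275.4, array([546.8,  91.1]), 105), (342.5, array([543.1, -54.4]), 112), (346.5, array([543., -63.]), 112), (353, array([543.3, -77.5]), 105), (420.5, array([ 539.7, -223.1]), 112), (424, array([ 539.4, -230.5]), 113), (428.7, array([ 539.2, -240.7]), 113)]
pull px 273 283 226 236
[221 221 221 218 207 169 112  63  51  49  52  47  48  44  41  40  51  85
 129 154 160 154 155 153]
[162 164 155 117  72  43  40  45  48  49  42  34  37  46  67 111 149 162
 164 164]
pull px 413 425 225 236
[157 159 157 150 132  94  49  35  38  38  36  39  39  36  42  49  63  85
  99 105 107 107 109 109]
[170 166 141  95  56  41  39  41  42  41  37  43  53  64 105 156 170 172
 173 172]
[ 1  1  1  0  2  3  6 10 22 30 33 32 32 32 32 32 33 33 33 33 33 34 33 33
 33 33 32 33 33 33 33 33 33 31 32 33 33 33 34 31 19  8  5  5  6  6  6  5]
[ 2  2  2  4  6  6  6  7  6  6 12 26 33 33 33 33 33 33 33 33 33 33 33 33
 32 32 32 33 33 33 33 33 33 33 29 17  4  2  1  2]
```

Run:
```python
from h import *
np.set_printoptions(suppress=True,precision=1)
c=load('top0.png'); f=lambda u,v,z:onz(c,[[u,v]],z)[0][:2]
print('L pull outer y',f(271.7,231,130),'inner bottom',f(283.4,231,105),'far x',f(278,225.4,130))
print('R pull outer y',f(424.5,231,132),'inner bottom',f(412.6,231,112),'far x',f(419,224.9,132))
print('cradle',f(285.6,235,10),f(318.1,235,10),'far',f(302,222.3,10))
o=get_obs(); R=Rn.from_euler('xyz',o['tcp_rot']).as_matrix(); print(R.round(3).tolist())
```

```text
L pull outer y [587.3  96.2] inner bottom [590.3  73.2] far x [599.1  82.6]
R pull outer y [ 580.5 -229.7] inner bottom [ 583.6 -207.7] far x [ 593.8 -218.4]
cradle [593.7  75.4] [592.1  -1.4] far [623.3  36.2]
[[-0.0, 0.269, -0.963], [0.001, -0.963, -0.269], [-1.0, -0.001, -0.0]]
```

```bash
cat >> h.py <<'E'
def pose():
    o=get_obs(); R=rot(o['tcp_rot']); return np.array(o['tool_pos']),np.degrees(np.arctan2(R[1,1],R[0,1])),R[:,0],o
def plan(way):
    """way: list of (x,y,z,angle of tool y in deg,N rows); prints tool-frame rows"""
    p,a,tx,o=pose(); print('now',p.round(1),round(a,1),'t',round(o['time'],2),'q',np.round(o['joint_positions'],2),'F',np.round(o['contact_force'],1),'w',round(o['grip_width'],1),'xaxis',tx.round(3))
    for x,y,z,b,N in way:
        T=np.array([x,y,z],float); da=round((b-a)/N,1)
        for k in range(N):
            d=(T-p)/(N-k); r=np.radians(a); row=np.round([-d[2],d[0]*np.cos(r)+d[1]*np.sin(r),d[0]*np.sin(r)-d[1]*np.cos(r)],0)
            p=p+np.array([row[1]*np.cos(r)+row[2]*np.sin(r),row[1]*np.sin(r)-row[2]*np.cos(r),-row[0]]); a+=da
            print([*map(int,row),round(-da,1)],end=', ')
        print('|',p.round(1),round(a,1))
E
python3 - <<'E'
from h import *
np.set_printoptions(suppress=True,precision=1)
c=load('top0.png')
for z in (0,100,255): print(z,onz(c,[[240,180],[220,246]],z)[:,:2])
plan([(560,60,245,-1,14),(592,111,245,-1,2),(592,111,119,-1,4)])
E
```

```text
0 [[731.3 184.8]
 [571.8 232.7]]
100 [[707.1 168.6]
 [560.7 212.7]]
255 [[669.7 143.6]
 [543.5 181.6]]
now [ 141.4 -505.2  226.1] -74.4 t 0.1 q [-1.4  0.3  1.5  0.   1.3 -0.1] F [ 0.3 -0.2 -0.2] w 91.9 xaxis [-0.  0. -1.]
[-1, -31, -40, np.float64(-5.2)], [-1, -27, -42, np.float64(-5.2)], [-1, -23, -45, np.float64(-5.2)], [-1, -19, -46, np.float64(-5.2)], [-1, -15, -48, np.float64(-5.2)], [-2, -10, -49, np.float64(-5.2)], [-1, -6, -50, np.float64(-5.2)], [-2, -1, -50, np.float64(-5.2)], [-1, 3, -50, np.float64(-5.2)], [-2, 8, -50, np.float64(-5.2)], [-1, 12, -49, np.float64(-5.2)], [-2, 17, -47, np.float64(-5.2)], [-1, 21, -46, np.float64(-5.2)], [-2, 25, -44, np.float64(-5.2)], | [560.4  60.3 245.1] -1.6
[0, 15, -26, np.float64(-0.3)], [0, 15, -25, np.float64(-0.3)], | [591.6 110.6 245.1] -1.0
[32, 0, 0, np.float64(0.0)], [31, 0, 0, np.float64(0.0)], [32, 0, 0, np.float64(0.0)], [31, 0, 0, np.float64(0.0)], | [591.6 110.6 119.1] -1.0
```

Request:
send_rows --pt "-1 -31 -40 -5.2" --pt "-1 -27 -42 -5.2" --pt "-1 -23 -45 -5.2" --pt "-1 -19 -46 -5.2" --pt "-1 -15 -48 -5.2" --pt "-2 -10 -49 -5.2" --pt "-1 -6 -50 -5.2" --pt "-2 -1 -50 -5.2" --hand 1

```text
time: 1.1
tool_pos: [381.2, -181.5, 236.6]
tcp_rot: [-1.316, 1.571, 2.828]
contact_force: [0.1, -0.6, 0.5]
grip_width: 91.9
```

Request:
send_rows --pt "-1 3 -50 -5.2" --pt "-2 8 -50 -5.2" --pt "-1 12 -49 -5.2" --pt "-2 17 -47 -5.2" --pt "-1 21 -46 -5.2" --pt "-2 25 -44 -5.2" --pt "0 0 0 0" --pt "0 0 0 0"

```text
time: 2.1
tool_pos: [559.8, 59.7, 245.1]
tcp_rot: [-1.251, 1.569, -2.85]
contact_force: [-0.2, -0.1, 0.1]
grip_width: 91.7
```

Run:
```python
from h import *
plan([(591.5,84.5,200,-1,2),(591.5,84.5,118,-1,4)])
```

```text
now [559.8  59.7 245.1] -1.6 t 2.1 q [-0.03  0.4   1.38 -0.    1.36 -0.  ] F [-0.2 -0.1  0.1] w 91.7 xaxis [-0.002 -0.    -1.   ]
[23, 15, -13, np.float64(-0.3)], [22, 16, -13, np.float64(-0.3)], | [591.4  85.  200.1] -1.0
[21, 0, 0, np.float64(0.0)], [20, 0, 0, np.float64(0.0)], [21, 0, 0, np.float64(0.0)], [20, 0, 0, np.float64(0.0)], | [591.4  85.  118.1] -1.0
```

Request:
send_rows --pt "23 15 -13 -0.3" --pt "22 16 -12 -0.3" --pt "21 0 0 0" --pt "21 0 0 0" --pt "21 0 0 0" --pt "19 0 0 0" --pt "0 0 0 0" --hand 1

```text
time: 2.98
tool_pos: [590.6, 82.8, 117.6]
tcp_rot: [-1.441, 1.567, -3.031]
contact_force: [-0.9, 0.0, 0.6]
grip_width: 92.0
```

Run:
```python
from h import *
np.set_printoptions(suppress=True,precision=1)
plan([])
c=snap('side','side1.png')
print(proj(c,[[591.5,84.5,118],[592,84.5,130]]))
cv2.imwrite('pics/s1.png',cv2.resize(c['image'][180:310,220:390],None,fx=4,fy=4,interpolation=cv2.INTER_CUBIC)[:,:,::-1])
```

```text
now [590.6  82.8 117.6] -1.1 t 2.98 q [ 0.   0.6  1.5 -0.   1.1  0. ] F [-0.9  0.   0.6] w 92.0 xaxis [-0. -0. -1.]
[[289.6 255.5]
 [289.3 251.2]]
```

View pics/s1.png

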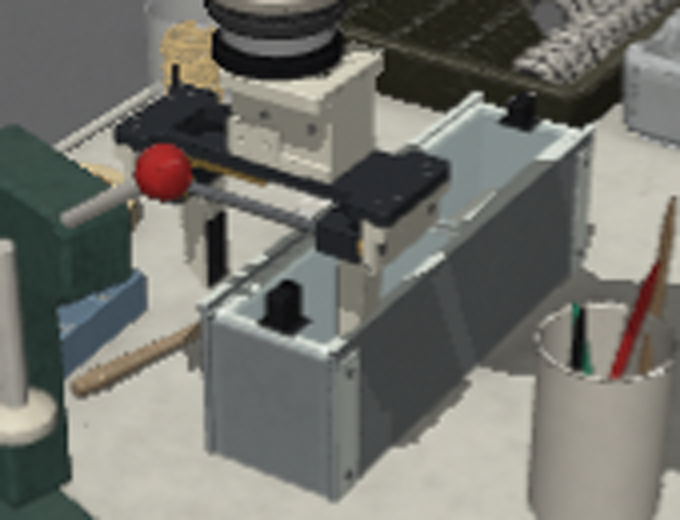

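The side view shows the open fingers straddling the left pull, which is at crop (285,300), over the clear door. Closing the gripper.

Request:
send_rows --pt "0 0 0 0" --pt "0 0 0 0" --pt "0 0 0 0" --pt "0 0 0 0" --pt "0 0 0 0" --pt "0 0 0 0" --hand 0

```text
time: 3.78
tool_pos: [592.0, 84.2, 118.7]
tcp_rot: [-0.117, 1.571, -1.704]
contact_force: [0.2, -0.0, -0.6]
grip_width: 36.4
```

Request:
send_rows --pt "0 0 8 0" --pt "0 0 15 0" --pt "0 0 15 0" --pt "0 0 15 0" --pt "0 0 15 0" --pt "0 0 15 0" --pt "0 0 15 0" --pt "0 0 0 0"

```text
time: 4.78
tool_pos: [587.0, -15.8, 118.4]
tcp_rot: [-1.505, 1.563, -3.094]
contact_force: [-9.8, -1.6, 6.6]
grip_width: 12.9
```

Request:
send_rows --pt "0 -3 8 0" --pt "0 0 8 0" --pt "0 0 6 0" --pt "0 0 0 0" --pt "0 0 0 0"

```text
time: 5.4
tool_pos: [586.5, -36.1, 118.5]
tcp_rot: [-1.085, 1.569, -2.673]
contact_force: [-3.5, -1.5, -0.8]
grip_width: 12.8
```

Run:
```python
from h import *
np.set_printoptions(suppress=True,precision=1)
plan([])
t=snap('top','top2.png');c=snap('side','side2.png')
a=cv2.resize(t['image'][195:270,262:442],None,fx=3.5,fy=3.5,interpolation=cv2.INTER_CUBIC)
b=cv2.resize(c['image'][180:310,260:390],None,fx=2.5,fy=2.5,interpolation=cv2.INTER_CUBIC)
can=np.zeros((600,640,3),np.uint8); can[:a.shape[0],:a.shape[1]]=a; can[270:270+b.shape[0],:b.shape[1]]=b
cv2.imwrite('pics/c2.png',can[:,:,::-1])
```

```text
now [586.5 -36.1 118.5] -1.0 t 5.4 q [-0.2  0.6  1.5 -0.   1.1 -0.2] F [-3.5 -1.5 -0.8] w 12.8 xaxis [-0. -0. -1.]
```

View pics/c2.png

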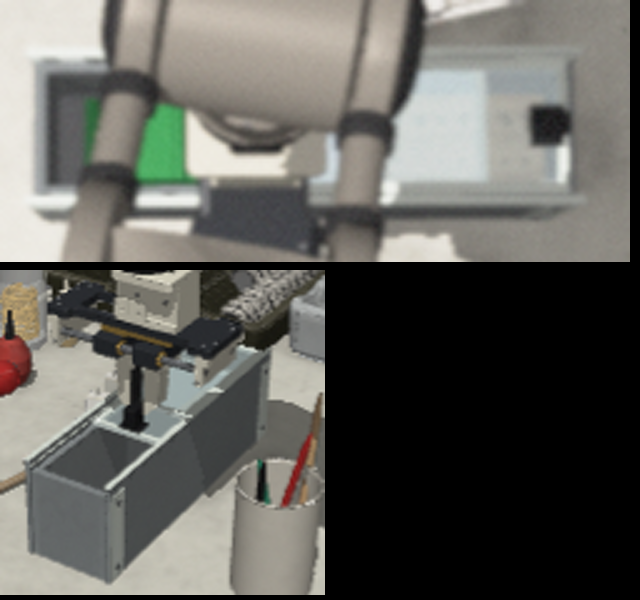

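The door has slid about 105 mm. Its trailing edge is at crop x 488, but the pull sits about 16 mm off the pads' centre because I moved before the fingers had closed. I'll regrip it centred.

Request:
send_rows --pt "0 0 0 0" --pt "0 0 0 0" --pt "0 0 -4 0" --pt "0 0 -12 0" --pt "0 0 0 0" --pt "0 0 0 0" --hand 0.4

```text
time: 6.25
tool_pos: [587.3, -19.5, 118.7]
tcp_rot: [0.749, 1.571, -0.838]
contact_force: [-0.2, 0.4, 0.4]
grip_width: 36.5
```

Request:
send_rows --pt "0 0 0 0" --pt "0 0 0 0" --pt "0 0 0 0" --pt "0 0 0 0" --pt "0 0 0 0" --pt "0 0 6 0" --pt "0 0 10 0" --pt "0 0 0 0" --hand 0

```text
time: 7.25
tool_pos: [586.5, -37.2, 118.7]
tcp_rot: [-0.781, 1.569, -2.37]
contact_force: [-5.4, -1.7, 2.8]
grip_width: 13.7
```

Request:
send_rows --pt "0 0 6 0" --pt "0 0 4 0" --pt "0 0 3 0" --pt "0 0 0 0"

```text
time: 7.75
tool_pos: [586.4, -47.9, 118.7]
tcp_rot: [-2.78, 1.568, 1.916]
contact_force: [-4.8, 7.1, 3.5]
grip_width: 13.5
```

Request:
send_rows --pt "0 0 2 0" --pt "0 0 2 0" --pt "0 0 0 0"

```text
time: 8.12
tool_pos: [586.3, -48.0, 118.6]
tcp_rot: [-3.016, 1.563, 1.679]
contact_force: [-3.3, 20.7, 6.0]
grip_width: 13.4
```

Run:
```python
from h import *
np.set_printoptions(suppress=True,precision=1)
plan([])
t=snap('top','top3.png')
g=cv2.cvtColor(t['image'],cv2.COLOR_RGB2GRAY)
for r in (220,240): print(g[r,398:435])
```

```text
now [586.3 -48.  118.6] -1.0 t 8.12 q [-0.2  0.6  1.5  0.   1.1 -0.2] F [-3.3 20.7  6. ] w 13.4 xaxis [-0.  0. -1.]
[207 207 206 205 205 203 206 206 204 203 203 205 207 205 198 178 164 158
 155 154 154 153 157 159 158 155 149 131 122 128 129 132 134 135 133 135
 134]
[215 212 211 213 214 214 213 212 212 212 214 214 213 210 203 197 185 178
 173 166 160 155 157 162 192 228 234 214 158 125 123 122 124 119 116 119
 115]
```

The door met a hard stop at y = -48 with 21 N, so it looks fully open. I'll relieve the load, release, rise and move clear toward the stand.

Request:
send_rows --pt "0 0 -4 0" --pt "0 0 0 0" --pt "0 0 0 0"

```text
time: 8.55
tool_pos: [586.3, -47.8, 118.6]
tcp_rot: [-2.684, 1.569, 2.011]
contact_force: [-4.6, 6.4, 3.6]
grip_width: 13.8
```

Request:
send_rows --pt "0 0 0 0" --pt "0 0 0 0" --pt "0 0 0 0" --pt "-20 0 0 0" --pt "-35 0 0 0" --pt "-35 0 0 0" --pt "-35 0 0 0" --pt "0 0 0 0" --hand 0.5

```text
time: 9.55
tool_pos: [588.3, -49.3, 246.9]
tcp_rot: [1.346, 1.564, -0.242]
contact_force: [1.2, -0.0, -0.7]
grip_width: 46.0
```

Run:
```python
from h import *
np.set_printoptions(suppress=True,precision=1)
plan([(425,130,245,5.5,6),(419,285,245,5.5,4),(419,285,50,5.5,6)])
c=load('top0.png')
print(onz(c,[[290,315],[342,290],[353,306],[310,295]],100)[:,:2], onz(c,[[290,315],[310,295],[320,325]],190)[:,:2])
```

```text
now [588.3 -49.3 246.9] -1.0 t 9.55 q [-0.2  0.5  1.3 -0.   1.4 -0.2] F [ 1.2 -0.  -0.7] w 46.0 xaxis [ 0. -0. -1.]
[0, -28, -29, np.float64(-1.1)], [0, -27, -30, np.float64(-1.1)], [0, -27, -31, np.float64(-1.1)], [1, -26, -31, np.float64(-1.1)], [0, -25, -31, np.float64(-1.1)], [1, -25, -32, np.float64(-1.1)], | [424.6 129.9 244.9] 5.6
[0, 2, -39, np.float64(0.0)], [0, 3, -39, np.float64(0.0)], [0, 2, -38, np.float64(0.0)], [0, 3, -39, np.float64(0.0)], | [419.4 285.1 244.9] 5.6
[32, 0, 0, np.float64(0.0)], [33, 0, 0, np.float64(0.0)], [32, 0, 0, np.float64(0.0)], [33, 0, 0, np.float64(0.0)], [32, 0, 0, np.float64(0.0)], [33, 0, 0, np.float64(0.0)], | [419.4 285.1  49.9] 5.6
[[408.2  61.6]
 [459.5 -51.7]
 [424.6 -74.6]
 [450.2  17.7]] [[410.4  55.6]
 [449.   15.3]
 [389.5  -3.5]]
```

Request:
send_rows --pt "0 -28 -29 -1.1" --pt "0 -27 -30 -1.1" --pt "0 -27 -31 -1.1" --pt "1 -26 -31 -1.1" --pt "0 -25 -31 -1.1" --pt "1 -25 -32 -1.1" --hand 1

```text
time: 10.3
tool_pos: [421.9, 131.0, 240.8]
tcp_rot: [-1.41, 1.57, -2.883]
contact_force: [0.2, 0.7, 0.0]
grip_width: 91.8
```

Request:
send_rows --pt "0 2 -39 0" --pt "0 3 -39 0" --pt "0 2 -38 0" --pt "0 3 -39 0" --pt "35 0 0 0" --pt "35 0 0 0" --pt "30 0 0 0" --pt "0 0 0 0"

```text
time: 11.3
tool_pos: [416.1, 284.7, 139.1]
tcp_rot: [-1.194, 1.565, -2.666]
contact_force: [-0.2, -0.0, 0.8]
grip_width: 91.9
```

Run:
```python
from h import *
np.set_printoptions(suppress=True,precision=1)
plan([(419,285,50,5.5,4)])
t=snap('top','top4.png'); s=snap('side','side4.png')
a=cv2.resize(t['image'][195:270,262:442],None,fx=4.4,fy=4.4,interpolation=cv2.INTER_CUBIC)
b=cv2.resize(s['image'][250:390,250:390],None,fx=1.9,fy=1.9,interpolation=cv2.INTER_CUBIC)
d=cv2.resize(t['image'][270:350,130:270],None,fx=3,fy=3,interpolation=cv2.INTER_CUBIC)
can=np.zeros((600,800,3),np.uint8); can[:a.shape[0],:a.shape[1]]=a; can[334:334+b.shape[0],:b.shape[1]]=b;can[334:334+d.shape[0],300:300+d.shape[1]]=d
cv2.imwrite('pics/c4.png',can[:,:,::-1])
```

```text
now [416.1 284.7 139.1] 5.6 t 11.3 q [ 0.5  0.4  1.7 -0.   1.1  0.3] F [-0.2 -0.   0.8] w 91.9 xaxis [-0. -0. -1.]
[22, 1, 0, np.float64(0.0)], [22, 1, 0, np.float64(0.0)], [23, 0, 0, np.float64(0.0)], [22, 1, 0, np.float64(0.0)], | [419.1 285.   50.1] 5.6
```

View pics/c4.png

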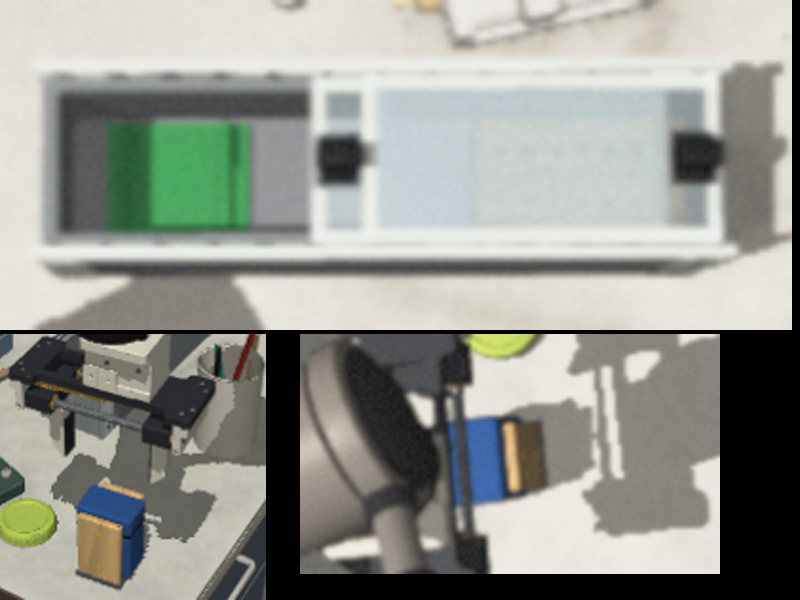

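Run:
```python
from h import *
np.set_printoptions(suppress=True,precision=1,linewidth=220)
c=load('top4.png'); im=c['image'].astype(int); g=cv2.cvtColor(c['image'],cv2.COLOR_RGB2GRAY).astype(int)
f=lambda u,v,z:onz(c,[[u,v]],z)[0][:2]
gr=(im[...,1]-im[...,0])
print('green cols',gr[228:240,280:325].mean(0).astype(int)); print('green rows',gr[212:252,298:312].mean(1).astype(int))
print('door edge',g[236:242,325:350].mean(0).astype(int))
print('bay left',g[236:242,266:290].mean(0).astype(int))
print('rows at 295', g[206:262,300:330].mean(1).astype(int))
```

```text
green cols [ 0  0  0  0  1  8 26 46 52 50 50 50 50 51 53 59 75 89 92 93 92 92 92 93 93 93 93 92 92 93 92 89 88 82 70 71 83 83 49  9  0  0  0  0  0]
green rows [ 1  2  2  2  1  0  1  1  0  1 16 61 88 92 93 92 92 93 92 92 92 92 92 93 92 92 92 92 92 93 93 92 92 86 65 35 13  5  3  1]
door edge [152 153 152 152 152 152 159 185 210 208 193 179 173 172 171 171 171 174 186 212 231 235 227 213 209]
bay left [226 226 226 225 218 194 166 154 135 100  68  65  74  85  90  91  92  90  90  89  84  81  76  73]
rows at 295 [227 228 232 234 230 195 152 150 149 123  89  75  73  73  74  95 132 137 133 132 132 132 133 133 133 133 133 134 135 135 135 135 136 136 135 136 136 136 136 128 102 105 140 159 188 228 232 210 135  83  81 119 167 177
 176 173]
```

Request:
send_rows --pt "22 1 0 0" --pt "22 1 0 0" --pt "23 1 0 0" --pt "22 0 0 0" --pt "0 0 0 0"

```text
time: 12.02
tool_pos: [420.8, 285.8, 52.7]
tcp_rot: [-1.089, 1.57, -2.562]
contact_force: [0.1, 0.4, 0.5]
grip_width: 91.4
```

Request:
send_rows --pt "0 0 0 0" --pt "0 0 0 0" --pt "0 0 0 0" --pt "0 0 0 0" --pt "0 0 0 0" --pt "0 0 0 0" --hand 0

```text
time: 12.78
tool_pos: [420.1, 285.9, 53.2]
tcp_rot: [-1.381, 1.57, -2.853]
contact_force: [-5.3, -0.2, 6.9]
grip_width: 63.9
```

Request:
send_rows --pt "-8 0 0 0" --pt "-16 0 0 0" --pt "-25 0 0 0" --pt "-28 0 0 0" --pt "-28 0 0 0" --pt "0 0 0 0"

```text
time: 13.52
tool_pos: [422.2, 286.5, 159.6]
tcp_rot: [1.873, 1.565, 0.401]
contact_force: [0.6, -0.4, -2.6]
grip_width: 63.7
```

Run:
```python
from h import *
np.set_printoptions(suppress=True,precision=1,linewidth=220)
c=load('top4.png')
f=lambda u,v,z:onz(c,[[u,v]],z)[0][:2]
print('cradle L,R',f(285.8,234,10),f(318.3,234,10),'far',f(305,222.7,10),'near',f(305,246.6,10),'door+y edge',f(331.8,239,105))
print('bay far inner',f(315,221.4,10),'rim near out',f(315,254.2,113),'rim far out',f(315,207.3,113))
plan([(440,175,160,-0.9,5),(440,175,55,-.9,6)])
```

```text
cradle L,R [596.1  74.9] [594.5  -1.9] far [622.2  29.1] near [565.2  30. ] door+y edge [570.5 -32. ]
bay far inner [624.8   5.3] rim near out [537.3   5.1] rim far out [639.8   3.2]
now [422.2 286.5 159.6] 5.6 t 13.53 q [ 0.5  0.4  1.7 -0.   1.1  0.3] F [ 0.6 -0.4 -2.6] w 63.7 xaxis [ 0.  0. -1.]
[0, 1, 23, np.float64(1.3)], [0, 2, 22, np.float64(1.3)], [0, 2, 22, np.float64(1.3)], [0, 3, 23, np.float64(1.3)], [0, 4, 22, np.float64(1.3)], | [440.1 175.2 159.6] -0.9
[17, 0, 0, np.float64(0.0)], [18, 0, 0, np.float64(0.0)], [17, 0, 0, np.float64(0.0)], [18, 0, 0, np.float64(0.0)], [17, 0, 0, np.float64(0.0)], [18, 0, 0, np.float64(0.0)], | [440.1 175.2  54.6] -0.9
```

Request:
send_rows --pt "0 1 23 1.3" --pt "0 2 22 1.3" --pt "0 2 22 1.3" --pt "0 3 23 1.3" --pt "0 4 22 1.3" --pt "30 0 0 0" --pt "30 0 0 0" --pt "20 0 0 0"

```text
time: 14.52
tool_pos: [437.4, 174.1, 75.2]
tcp_rot: [-1.275, 1.568, -2.861]
contact_force: [-0.3, 0.4, -2.2]
grip_width: 63.9
```

Request:
send_rows --pt "15 0 0 0" --pt "8 0 0 0" --pt "4 0 0 0" --pt "0 0 0 0" --pt "0 0 0 0"

```text
time: 15.15
tool_pos: [439.0, 174.7, 51.1]
tcp_rot: [1.679, 1.57, 0.093]
contact_force: [0.2, -0.3, -2.3]
grip_width: 63.9
```

Request:
send_rows --pt "2 0 0 0" --pt "1 0 0 0" --pt "0 0 0 0"

```text
time: 15.52
tool_pos: [438.8, 174.6, 48.2]
tcp_rot: [1.66, 1.57, 0.074]
contact_force: [-1.5, -0.4, 4.3]
grip_width: 63.7
```

Request:
send_rows --pt "1 0 0 0" --pt "0 0 0 0"

```text
time: 15.78
tool_pos: [438.8, 174.6, 48.1]
tcp_rot: [1.667, 1.57, 0.081]
contact_force: [-4.6, -1.2, 15.6]
grip_width: 63.9
```

Request:
send_rows --pt "-1 0 0 0" --pt "0 0 0 0" --pt "0 0 0 0" --pt "0 0 0 0" --pt "-20 0 0 0" --pt "-35 0 0 0" --pt "-35 0 0 0" --pt "-10 0 0 0" --hand 1

```text
time: 16.77
tool_pos: [439.7, 174.8, 149.4]
tcp_rot: [1.782, 1.567, 0.196]
contact_force: [-1.1, -0.6, -0.4]
grip_width: 91.6
```

Run:
```python
from h import *
plan([(418,287,150,-.9,3),(439,174.6,150,89.1,9),(439,174.6,62,89.1,4)])
```

```text
now [439.7 174.8 149.4] -0.9 t 16.77 q [ 0.22  0.33  1.78 -0.    1.03  0.23] F [-1.1 -0.6 -0.4] w 91.6 xaxis [ 0.004  0.001 -1.   ]
[0, -8, -37, np.float64(0.0)], [0, -8, -37, np.float64(0.0)], [-1, -7, -38, np.float64(0.0)], | [418.4 287.2 150.4] -0.9
[0, 2, 12, np.float64(-10.0)], [0, 0, 13, np.float64(-10.0)], [0, -2, 13, np.float64(-10.0)], [0, -4, 12, np.float64(-10.0)], [0, -6, 11, np.float64(-10.0)], [0, -8, 10, np.float64(-10.0)], [0, -9, 9, np.float64(-10.0)], [0, -11, 6, np.float64(-10.0)], [0, -12, 5, np.float64(-10.0)], | [439.  174.6 150.4] 89.1
[22, 0, 0, np.float64(0.0)], [22, 0, 0, np.float64(0.0)], [22, 0, 0, np.float64(0.0)], [22, 0, 0, np.float64(0.0)], | [439.  174.6  62.4] 89.1
```

Request:
send_rows --pt "0 -8 -37 0" --pt "0 -8 -37 0" --pt "-1 -7 -38 0" --pt "0 0 0 0"

```text
time: 17.27
tool_pos: [416.4, 288.6, 147.6]
tcp_rot: [-1.261, 1.569, -2.844]
contact_force: [0.3, -0.1, -0.8]
grip_width: 91.6
```

Run:
```python
from h import *
np.set_printoptions(suppress=True,precision=1,linewidth=220)
t=snap('top','top5.png'); s=snap('side','side5.png'); im=t['image'].astype(int)
b=im[...,2]-im[...,0]
q=proj(t,[[438.8,174.6,84]])[0].round().astype(int); print(q)
print('cols',q[0]-15,b[q[1]-6:q[1]+7,q[0]-15:q[0]+16].mean(0).astype(int)); print('rows',q[1]-22,b[q[1]-22:q[1]+23,q[0]-4:q[0]+5].mean(1).astype(int))
m=((b>60).astype(np.uint8)); m[:,:q[0]-20]=0;m[:,q[0]+20:]=0;m[:q[1]-25]=0;m[q[1]+25:]=0
k=max(cv2.findContours(m,0,1)[0],key=cv2.contourArea).reshape(-1,2); print(cv2.minAreaRect(onz(t,k,84)[:,:2].astype(np.float32)))
plan([(439,174.6,150,89.1,9)])
a=cv2.resize(t['image'][270:340,180:300],None,fx=4,fy=4,interpolation=cv2.INTER_CUBIC)
d=cv2.resize(s['image'][190:400,210:430],None,fx=1.4,fy=1.4)
can=np.zeros((600,600,3),np.uint8); can[:a.shape[0],:a.shape[1]]=a; can[290:290+d.shape[0],:d.shape[1]]=d
cv2.imwrite('pics/c5.png',can[:,:,::-1])
```

```text
[239 302]
cols 224 [-10 -10 -11 -12 -12  -6  12  39  55  56  56  56  58  56  56  56  57  57  57  58  57  58  54  47  33  21  12  12   9   0  -8]
rows 280 [-11 -11 -11 -11 -13 -10   0  27  53  58  58  56  56  57  56  57  57  57  57  57  56  57  56  57  57  56  58  57  57  56  57  57  57  57  50  21  -3 -10  -9 -10  -9 -10  -9 -10 -10]
((463.1264343261719, 162.95079040527344), (4.400942802429199, 2.1893577575683594), 88.88910675048828)
now [416.8 286.6 147.7] -0.8 t 17.38 q [ 0.5  0.4  1.7 -0.   1.1  0.5] F [ 0.2 -1.5  0.1] w 91.5 xaxis [-0. -0. -1.]
[0, 3, 12, np.float64(-10.0)], [0, 0, 13, np.float64(-10.0)], [0, -2, 13, np.float64(-10.0)], [0, -4, 12, np.float64(-10.0)], [0, -6, 11, np.float64(-10.0)], [-1, -8, 10, np.float64(-10.0)], [0, -9, 9, np.float64(-10.0)], [-1, -11, 7, np.float64(-10.0)], [0, -11, 4, np.float64(-10.0)], | [438.7 174.8 149.7] 89.2
```

View pics/c5.png

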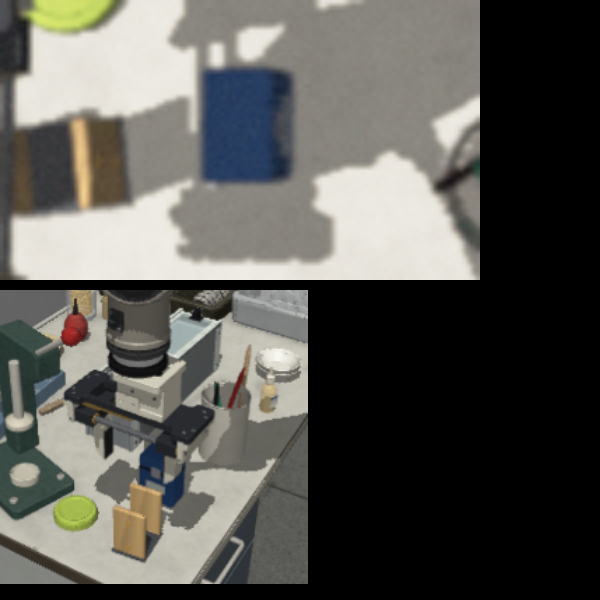

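The case stands upright on the free bench (crop (245,125)) with its edges square to the chest. The stand is empty.

Request:
send_rows --pt "0 3 12 -10" --pt "0 0 13 -10" --pt "0 -2 13 -10" --pt "0 -4 12 -10" --pt "0 -6 11 -10" --pt "-1 -8 10 -10" --pt "0 -9 9 -10" --pt "-1 -11 7 -10"

```text
time: 18.38
tool_pos: [437.2, 184.9, 150.2]
tcp_rot: [-2.385, 1.57, -2.571]
contact_force: [0.2, 0.4, -0.4]
grip_width: 91.0
```

Request:
send_rows --pt "0 -11 4 -10" --pt "0 0 0 0" --pt "0 0 0 0"

```text
time: 18.75
tool_pos: [439.1, 174.7, 150.5]
tcp_rot: [-2.887, 1.57, -2.906]
contact_force: [0.0, -0.3, 0.1]
grip_width: 91.8
```

Run:
```python
from h import *
np.set_printoptions(suppress=True,precision=1)
c=load('top5.png'); print(onz(c,[[230.4,301],[239,300.9],[239,286.85],[239,314.9]],84))
plan([(438.8,175,62,89.1,4)])
```

```text
[[440.7 192.9  84. ]
 [440.6 174.   84. ]
 [471.3 173.9  84. ]
 [410.1 174.1  84. ]]
now [439.1 174.7 150.5] 88.9 t 18.75 q [ 0.2  0.3  1.8 -0.   1.  -1.3] F [ 0.  -0.3  0.1] w 91.8 xaxis [-0. -0. -1.]
[22, 0, 0, np.float64(-0.1)], [22, 0, 0, np.float64(-0.1)], [22, 0, 0, np.float64(-0.1)], [23, 0, 0, np.float64(-0.1)], | [439.1 174.7  61.5] 89.3
```

Request:
send_rows --pt "24 0 0 0" --pt "24 0 0 0" --pt "24 0 0 0" --pt "19 0 0 0" --pt "0 0 0 0" --pt "0 0 0 0"

```text
time: 19.5
tool_pos: [439.5, 175.4, 60.2]
tcp_rot: [0.13, 1.57, 0.115]
contact_force: [0.1, -0.1, 0.2]
grip_width: 92.0
```

Request:
send_rows --pt "0 0 0 0" --pt "0 0 0 0" --pt "0 0 0 0" --pt "0 0 0 0" --pt "0 0 0 0" --pt "0 0 0 0" --pt "0 0 0 0" --pt "0 0 0 0" --hand 0

```text
time: 20.5
tool_pos: [439.2, 175.1, 59.7]
tcp_rot: [-1.894, 1.571, -1.909]
contact_force: [0.2, -0.7, 0.9]
grip_width: 39.8
```

Run:
```python
from h import *
np.set_printoptions(suppress=True,precision=1)
plan([])
```

```text
now [439.2 175.1  59.7] 89.1 t 20.5 q [ 0.2  0.5  1.9 -0.   0.8 -1.3] F [ 0.2 -0.7  0.9] w 39.8 xaxis [-0. -0. -1.]
```

Request:
send_rows --pt "-8 0 0 0" --pt "-20 0 0 0" --pt "-32 0 0 0" --pt "-35 0 0 0" --pt "-35 0 0 0" --pt "-25 0 0 0" --pt "0 0 0 0"

```text
time: 21.38
tool_pos: [439.9, 175.4, 216.4]
tcp_rot: [0.229, 1.567, 0.214]
contact_force: [0.0, 0.3, -2.9]
grip_width: 39.5
```

Run:
```python
from h import *
np.set_printoptions(suppress=True,precision=1)
plan([(588,37.5,215,89.1,8)])
```

```text
now [439.9 175.4 216.4] 89.1 t 21.38 q [ 0.2  0.3  1.7 -0.   1.2 -1.3] F [ 0.   0.3 -2.9] w 39.5 xaxis [ 0.  0. -1.]
[0, -17, 19, np.float64(0.0)], [0, -17, 19, np.float64(0.0)], [0, -17, 19, np.float64(0.0)], [0, -17, 19, np.float64(0.0)], [0, -17, 19, np.float64(0.0)], [0, -17, 18, np.float64(0.0)], [1, -17, 19, np.float64(0.0)], [0, -17, 18, np.float64(0.0)], | [587.9  37.1 215.4] 89.1
```

Request:
send_rows --pt "0 -12 12 0" --pt "0 -19 21 0" --pt "0 -19 21 0" --pt "0 -19 21 0" --pt "0 -19 21 0" --pt "0 -19 21 0" --pt "0 -18 20 0" --pt "0 -11 11 0"

```text
time: 22.38
tool_pos: [585.5, 35.0, 212.6]
tcp_rot: [-3.075, 1.568, -3.091]
contact_force: [0.3, 0.0, -2.2]
grip_width: 39.7
```

Request:
send_rows --pt "15 0 0 0" --pt "20 0 0 0" --pt "10 0 0 0" --pt "0 0 0 0"

```text
time: 22.88
tool_pos: [584.1, 37.4, 168.6]
tcp_rot: [3.086, 1.568, 3.071]
contact_force: [-0.2, -0.4, -3.1]
grip_width: 40.0
```

Run:
```python
from h import *
np.set_printoptions(suppress=True,precision=1)
plan([(588,37.5,140,89.1,1)])
s=snap('side','side6.png'); a=cv2.resize(s['image'][170:310,220:380],None,fx=4,fy=4,interpolation=cv2.INTER_CUBIC)
cv2.imwrite('pics/c6.png',a[:,:,::-1])
```

```text
now [584.1  37.4 168.6] 89.2 t 22.88 q [-0.1  0.5  1.4  0.   1.2 -1.6] F [-0.2 -0.4 -3.1] w 40.0 xaxis [-0.  0. -1.]
[29, 0, 4, np.float64(0.1)], | [588.1  37.4 139.6] 89.1
```

View pics/c6.png

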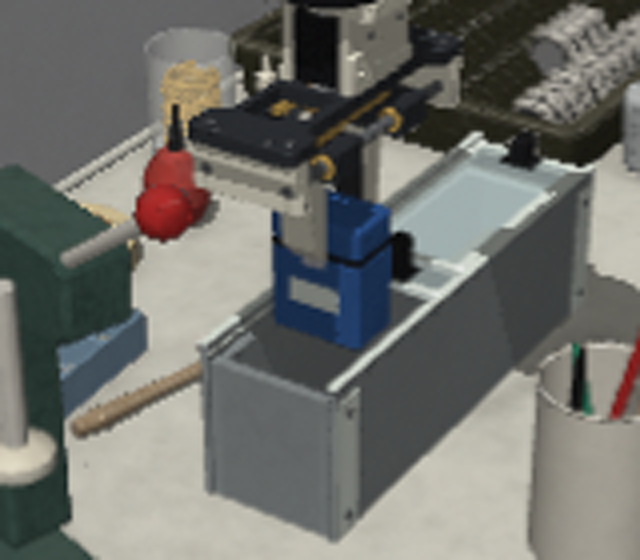

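The side view shows the case held square over the open bay (crop (330,270)), with the pulls clear. I'll shift +4 mm in x and lower.

Request:
send_rows --pt "0 0 4 0" --pt "12 0 0 0" --pt "18 0 0 0" --pt "0 0 0 0" --pt "0 0 0 0"

```text
time: 23.55
tool_pos: [589.4, 36.8, 140.0]
tcp_rot: [-0.162, 1.57, -0.177]
contact_force: [0.7, 0.0, -2.3]
grip_width: 39.9
```

Run:
```python
from h import *
np.set_printoptions(suppress=True,precision=1)
plan([(588,37.5,100,89.1,1)])
```

```text
now [589.4  36.8 140. ] 89.1 t 23.55 q [-0.1  0.5  1.5 -0.   1.1 -1.6] F [ 0.7  0.  -2.3] w 39.9 xaxis [ 0. -0. -1.]
[40, 1, -1, np.float64(0.0)], | [588.4  37.8 100. ] 89.1
```

Request:
send_rows --pt "0 1 -1 0" --pt "15 0 0 0" --pt "18 0 0 0" --pt "12 0 0 0" --pt "6 0 0 0" --pt "0 0 0 0" --pt "0 0 0 0"

```text
time: 24.42
tool_pos: [588.5, 37.8, 89.2]
tcp_rot: [-0.107, 1.57, -0.122]
contact_force: [0.2, -1.5, -2.3]
grip_width: 39.9
```

Request:
send_rows --pt "4 0 0 0" --pt "4 0 0 0" --pt "0 0 0 0"

```text
time: 24.8
tool_pos: [587.8, 37.8, 80.3]
tcp_rot: [-3.101, 1.57, -3.116]
contact_force: [-0.2, 0.2, -2.3]
grip_width: 39.6
```

Request:
send_rows --pt "3 0 0 0" --pt "2 0 0 0" --pt "0 0 0 0"

```text
time: 25.18
tool_pos: [588.0, 37.8, 75.5]
tcp_rot: [-2.941, 1.57, -2.956]
contact_force: [-0.0, -0.4, -2.6]
grip_width: 39.8
```

Request:
send_rows --pt "2 0 0 0" --pt "2 0 0 0" --pt "0 0 0 0"

```text
time: 25.55
tool_pos: [588.0, 37.8, 71.5]
tcp_rot: [-3.009, 1.57, -3.025]
contact_force: [-0.2, 0.0, -3.1]
grip_width: 39.8
```

In between the lips with no contact force; about 2 mm to go.

Request:
send_rows --pt "1 0 0 0" --pt "1 0 0 0" --pt "0 0 0 0"

```text
time: 25.92
tool_pos: [588.1, 37.8, 69.7]
tcp_rot: [-0.983, 1.571, -0.998]
contact_force: [0.3, -0.2, -2.7]
grip_width: 39.9
```

Request:
send_rows --pt "1 0 0 0" --pt "0 0 0 0" --pt "0 0 0 0"

```text
time: 26.3
tool_pos: [588.3, 37.8, 69.7]
tcp_rot: [-0.236, 1.57, -0.252]
contact_force: [-2.1, -0.6, 6.2]
grip_width: 39.8
```

It is seated: bottom at 10 mm with light contact. I'll release with a partial opening and rise.

Request:
send_rows --pt "0 0 0 0" --pt "0 0 0 0" --pt "0 0 0 0" --pt "-5 0 0 0" --pt "-20 0 0 0" --pt "-30 0 0 0" --pt "-30 0 0 0" --pt "-30 0 0 0" --hand 0.6

```text
time: 27.3
tool_pos: [588.1, 37.8, 185.0]
tcp_rot: [-0.248, 1.57, -0.264]
contact_force: [-0.2, -0.2, -0.3]
grip_width: 54.8
```

Run:
```python
from h import *
np.set_printoptions(suppress=True,precision=1)
plan([(588,-40,200,-1,9),(586.5,-75,170,-1,2),(586.5,-75,118,-1,3)])
t=snap('top','top7.png'); s=snap('side','side7.png')
a=cv2.resize(t['image'][195:270,262:442],None,fx=3.5,fy=3.5,interpolation=cv2.INTER_CUBIC)
b=cv2.resize(s['image'][180:310,250:390],None,fx=2.5,fy=2.5,interpolation=cv2.INTER_CUBIC)
can=np.zeros((600,640,3),np.uint8); can[:a.shape[0],:a.shape[1]]=a; can[270:270+b.shape[0],:b.shape[1]]=b
cv2.imwrite('pics/c7.png',can[:,:,::-1])
```

```text
now [588.1  37.8 185. ] 89.1 t 27.3 q [-0.1  0.5  1.4 -0.   1.2 -1.6] F [-0.2 -0.2 -0.3] w 54.8 xaxis [ 0. -0. -1.]
[-2, -9, 0, np.float64(10.0)], [-2, -8, 2, np.float64(10.0)], [-2, -8, 3, np.float64(10.0)], [-1, -7, 4, np.float64(10.0)], [-2, -7, 6, np.float64(10.0)], [-1, -6, 7, np.float64(10.0)], [-2, -4, 7, np.float64(10.0)], [-1, -3, 8, np.float64(10.0)], [-2, -1, 9, np.float64(10.0)], | [588.1 -40.1 200. ] -0.9
[15, -1, 17, np.float64(0.1)], [15, 0, 18, np.float64(0.1)], | [586.5 -75.1 170. ] -1.1
[17, 0, 0, np.float64(-0.0)], [18, 0, 0, np.float64(-0.0)], [17, 0, 0, np.float64(-0.0)], | [586.5 -75.1 118. ] -1.1
```

View pics/c7.png

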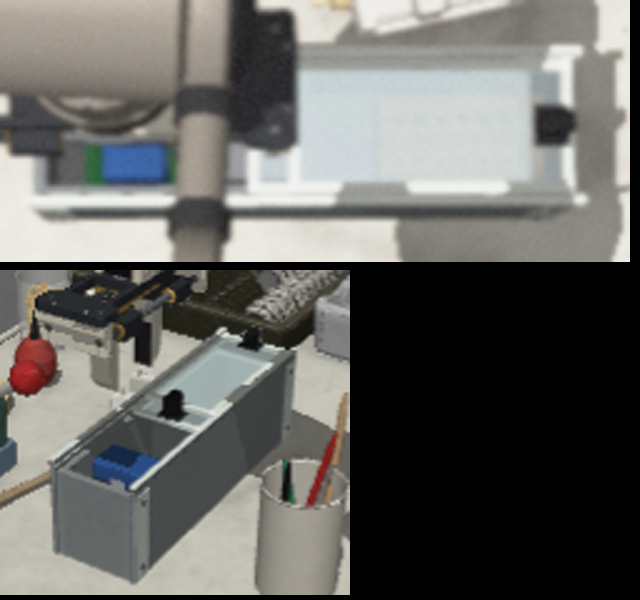

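The case stands in the green cradle below rim level, and the door is still open with its pull at about (175,405) in the lower crop. Next I'll close the fingers, turn and go behind the pull (-y side).

Request:
send_rows --pt "-2 -9 0 10" --pt "-2 -8 2 10" --pt "-2 -8 3 10" --pt "-1 -7 4 10" --pt "-2 -7 6 10" --pt "-1 -6 7 10" --pt "-2 -4 7 10" --pt "-1 -3 8 10" --hand 0

```text
time: 28.4
tool_pos: [587.3, -31.2, 195.8]
tcp_rot: [-1.894, 1.57, 2.972]
contact_force: [-0.6, 0.2, 0.6]
grip_width: 0.6
```

Request:
send_rows --pt "0 -1 9 10" --pt "5 -1 19 0.1" --pt "5 -1 21 0.1" --pt "0 0 0 0" --pt "0 0 0 0"

```text
time: 29.02
tool_pos: [585.4, -80.3, 186.6]
tcp_rot: [-2.542, 1.57, 2.152]
contact_force: [0.3, 0.4, 0.8]
grip_width: 0.6
```

Run:
```python
from h import *
np.set_printoptions(suppress=True,precision=1)
plan([(586.5,-80,118,-1,4)])
```

```text
now [585.4 -80.3 186.6] -1.1 t 29.02 q [-0.3  0.5  1.4  0.   1.2 -0.2] F [0.3 0.4 0.8] w 0.6 xaxis [-0.  0. -1.]
[17, 0, 0, np.float64(-0.0)], [17, 0, 0, np.float64(-0.0)], [17, 1, 0, np.float64(-0.0)], [18, 0, 0, np.float64(-0.0)], | [586.4 -80.3 117.6] -1.1
```

Request:
send_rows --pt "20 0 0 0" --pt "24 1 0 0" --pt "16 0 0 0" --pt "7 0 0 0" --pt "0 0 0 0" --pt "0 0 0 0"

```text
time: 29.78
tool_pos: [587.0, -80.2, 120.5]
tcp_rot: [1.281, 1.569, -0.309]
contact_force: [-0.3, -0.6, 0.1]
grip_width: 0.7
```

Request:
send_rows --pt "0 0 -4 0" --pt "0 0 -6 0" --pt "0 0 -6 0" --pt "0 0 -10 0" --pt "0 0 -12 0" --pt "0 0 -12 0" --pt "0 0 -12 0" --pt "0 0 -12 0"

```text
time: 30.78
tool_pos: [587.9, -5.1, 119.7]
tcp_rot: [0.925, 1.571, -0.664]
contact_force: [0.4, -2.7, 1.1]
grip_width: 0.5
```

Request:
send_rows --pt "0 0 -12 0" --pt "0 0 -12 0" --pt "0 0 -12 0" --pt "0 0 -10 0" --pt "0 0 -8 0" --pt "0 0 -5 0" --pt "0 0 0 0"

```text
time: 31.65
tool_pos: [588.7, 53.4, 119.5]
tcp_rot: [-2.231, 1.57, 2.463]
contact_force: [-0.2, -0.6, -0.7]
grip_width: 0.5
```

Request:
send_rows --pt "0 0 -3 0" --pt "0 0 -3 0" --pt "0 0 -2 0" --pt "0 0 0 0"

```text
time: 32.15
tool_pos: [589.0, 61.1, 119.6]
tcp_rot: [-2.388, 1.571, 2.306]
contact_force: [-0.9, -0.5, -0.3]
grip_width: 0.5
```

Request:
send_rows --pt "0 0 -2 0" --pt "0 0 -2 0" --pt "0 0 0 0"

```text
time: 32.52
tool_pos: [589.2, 65.2, 119.7]
tcp_rot: [2.696, 1.571, 1.107]
contact_force: [-0.0, -1.0, 0.1]
grip_width: 0.7
```

Request:
send_rows --pt "0 0 -2 0" --pt "0 0 -1 0" --pt "0 0 0 0"

```text
time: 32.9
tool_pos: [589.2, 65.7, 119.7]
tcp_rot: [-0.06, 1.567, -1.65]
contact_force: [-0.5, -9.5, 0.2]
grip_width: 0.3
```

Request:
send_rows --pt "0 0 -2 0" --pt "0 0 0 0"

```text
time: 33.15
tool_pos: [589.2, 65.8, 119.8]
tcp_rot: [-0.066, 1.564, -1.655]
contact_force: [-2.0, -16.5, 0.4]
grip_width: 0.3
```

The left door is shut (hard stop, 16 N). The right door should still be about 5 mm open, so I'll push its pull shut from the +y side.

Request:
send_rows --pt "0 0 6 0" --pt "-15 0 3 0" --pt "-15 0 20 0" --pt "0 -1 40 0" --pt "0 0 45 0" --pt "0 0 45 0" --pt "0 0 45 0" --pt "0 0 35 0"

```text
time: 34.15
tool_pos: [583.8, -171.9, 151.3]
tcp_rot: [1.1, 1.569, -0.49]
contact_force: [0.1, -0.7, 0.3]
grip_width: 0.3
```

Run:
```python
from h import *
np.set_printoptions(suppress=True,precision=1,linewidth=200)
plan([(584,-183,120,-1,4)])
for n in('top2','top4','top7'):
    c=load(n+'.png'); g=cv2.cvtColor(c['image'],cv2.COLOR_RGB2GRAY).astype(int); print(n,g[228:233,408:432].mean(0).astype(int), onz(c,[[412.7,231]],112)[0][:2])
```

```text
now [ 583.8 -171.9  151.3] -1.1 t 34.15 q [-0.4  0.6  1.4 -0.   1.2 -0.4] F [ 0.1 -0.7  0.3] w 0.3 xaxis [ 0. -0. -1.]
[8, 0, 3, np.float64(-0.0)], [8, 0, 3, np.float64(-0.0)], [8, 0, 3, np.float64(-0.0)], [7, 0, 2, np.float64(-0.0)], | [ 583.6 -182.9  120.3] -1.1
top2 [168 171 170 162 139  96  52  33  31  33  32  29  32  29  31  35  52  83 107 115 117 117 118 119] [ 583.6 -207.9]
top4 [204 204 202 199 194 171 122  66  38  43  41  41  40  40  39  40  45  59  83 103 111 112 115 114] [ 583.6 -207.9]
top7 [211 212 210 208 201 178 127  67  40  44  43  44  44  41  42  43  46  59  86 107 116 117 118 119] [ 583.6 -207.9]
```

Request:
send_rows --pt "8 0 0 0" --pt "12 0 3 0" --pt "12 0 3 0" --pt "0 0 6 0" --pt "0 0 6 0" --pt "0 0 4 0" --pt "0 0 3 0" --pt "0 0 0 0"

```text
time: 35.15
tool_pos: [583.4, -194.3, 117.9]
tcp_rot: [0.959, 1.57, -0.631]
contact_force: [-1.2, 0.3, 0.3]
grip_width: 0.4
```

Request:
send_rows --pt "0 0 2 0" --pt "0 0 2 0" --pt "0 0 0 0"

```text
time: 35.52
tool_pos: [583.2, -198.2, 117.7]
tcp_rot: [0.303, 1.571, -1.287]
contact_force: [-0.2, 0.6, 0.6]
grip_width: 0.3
```

Request:
send_rows --pt "0 0 2 0" --pt "0 0 2 0" --pt "0 0 0 0"

```text
time: 35.9
tool_pos: [583.2, -202.1, 117.7]
tcp_rot: [-0.406, 1.571, -1.996]
contact_force: [0.5, 0.8, 0.1]
grip_width: 0.8
```

Request:
send_rows --pt "0 0 2 0" --pt "0 0 1 0" --pt "0 0 0 0"

```text
time: 36.28
tool_pos: [583.1, -204.6, 117.7]
tcp_rot: [-3.038, 1.57, 1.655]
contact_force: [1.2, 4.6, -0.0]
grip_width: 0.2
```

Request:
send_rows --pt "0 0 2 0" --pt "0 0 0 0"

```text
time: 36.52
tool_pos: [583.1, -204.7, 117.7]
tcp_rot: [-3.013, 1.567, 1.681]
contact_force: [0.5, 11.0, 2.3]
grip_width: 0.6
```

The right door is also at its hard stop. The two stops are symmetric about y = -69.5, which matches the chest's middle. I'll retreat and check.

Request:
send_rows --pt "0 0 -5 0" --pt "-10 0 -2 0" --pt "-30 0 0 0" --pt "-40 0 0 0" --pt "-30 -20 10 0" --pt "0 -40 30 0" --pt "0 -40 30 0" --pt "0 -20 20 0"

```text
time: 37.52
tool_pos: [459.7, -289.4, 228.9]
tcp_rot: [0.29, 1.569, -1.301]
contact_force: [0.4, -0.6, 0.3]
grip_width: 0.5
```

Request:
send_rows --pt "0 -20 40 0" --pt "0 -20 40 0" --pt "0 -20 40 0" --pt "0 0 0 0"

```text
time: 38.02
tool_pos: [397.5, -409.6, 228.3]
tcp_rot: [-0.01, 1.569, -1.604]
contact_force: [0.3, -1.6, 0.1]
grip_width: 0.3
```

Run:
```python
from h import *
np.set_printoptions(suppress=True,precision=1,linewidth=200)
plan([])
t=snap('top','top9.png'); s=snap('side','side9.png')
g=cv2.cvtColor(t['image'],cv2.COLOR_RGB2GRAY).astype(int); print(g[228:233,266:290].mean(0).astype(int)); print(g[228:233,408:432].mean(0).astype(int))
a=cv2.resize(t['image'][150:355,160:480],None,fx=2.4,fy=2.4,interpolation=cv2.INTER_CUBIC)[:500]
b=cv2.resize(s['image'][190:330,210:410],None,fx=.9,fy=.9)
cv2.imwrite('pics/c9.png',a[:,:,::-1]); cv2.imwrite('pics/c9s.png',cv2.resize(s['image'][180:380,200:420],None,fx=3,fy=3,interpolation=cv2.INTER_CUBIC)[:,:,::-1])
```

```text
now [ 397.5 -409.6  228.3] -1.3 t 38.02 q [-0.9  0.4  1.4 -0.   1.3 -0.9] F [ 0.3 -1.6  0.1] w 0.3 xaxis [-0. -0. -1.]
[223 222 219 193 135  79  52  50  48  49  48  47  44  44  50  90 134 159 163 163 160 159 158 156]
[157 159 158 155 153 152 154 152 119  71  40  37  39  41  41  39  40  40  44  54  71  95 107 111]
```

View pics/c9.png

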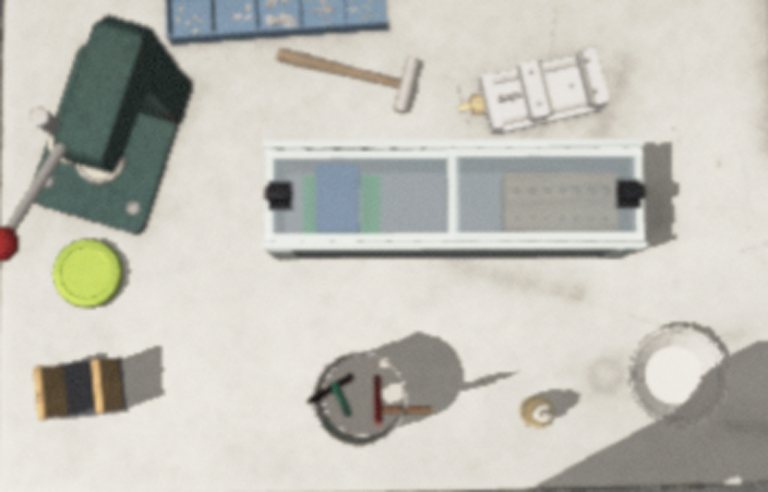

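View pics/c9s.png

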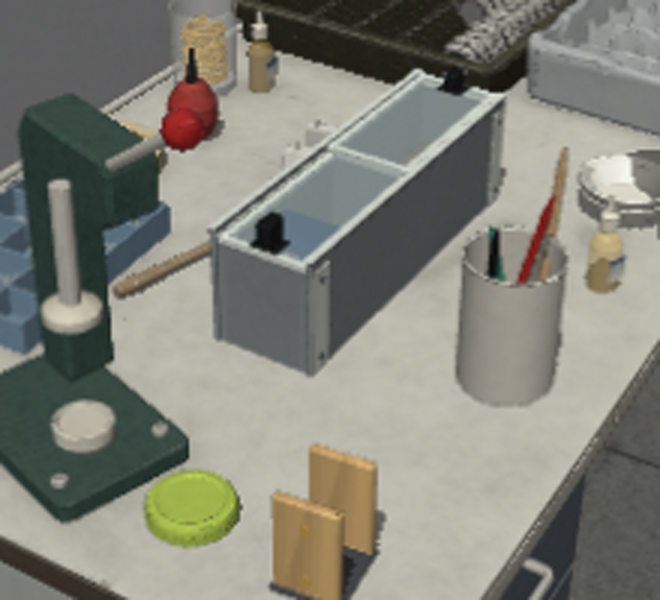

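Both doors are shut, with a single bar at the middle (crop x≈453). The case stands in the green cradle (crop (338,197)), and the other objects look undisturbed. I'll hand in now.

```bash
python3 -c "from plant import close_job; print(close_job())"
```

```text
the job is handed in; nothing more can be done
None
```

The case is standing upright in the green cradle, both doors are shut, and I handed the job in at about 38 s, inside the 72 s limit.

**Sequence:** I slid the left door open to its hard stop. I took the case by its narrow sides, stood it on the free bench and regripped it by its broad faces. I lowered it into the cradle until I felt light contact (about 6 N, bottom at 10 mm) and let go there. I then pushed the left door shut to its stop (16 N). The right door had been left a few millimetres open, so I pushed that shut too (11 N).

**Last checks:**
- **Doors:** the two shut stops are symmetric about the chest's middle, at y = -69.5 mm. The final top view shows no overlap of the doors.
- **Case:** in the final top view it sits in the cradle.
- **Other things:** the block, tin, dishes, bottle, lid and hammer look unmoved by eye; I did not measure them. The gripper ended clear of everything.

**What went wrong or disagreed:**
- On the first pull of the left door I moved before the fingers had closed, so the grip was about 16 mm off centre. I regripped it centred partway through.
- The camera read about 2 mm higher in x, and about 1 mm lower in y, than the robot. I corrected for that before placing the case.
- One estimate of the cradle's y from the door edge was about 2 mm off the direct one. The case still went in without touching the lips.

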